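Unlock the lid stay and shut the wash box

TASK

The wooden wash box stands open, its lid propped by the folding steel stay on its end. Lift the stay's knee by its grey grip until it is well past centre and unlocked, let go, then lower the lid gently until the box is fully shut. Leave the glass tumbler in front of the box standing where it is.

Things in the scene. Friction and masses are not known exactly. Their poses are not given: they have to be found in the camera images.
- wash_box: Fixed wooden box 240 (x) x 220 (y) x 100 mm high; origin: centre of its underside, mm below; z up, -y its front, +x the end with the stay. The lid hinges about a line along x at y 110, z 100. The stay: two flat bars in the plane x 130, 109 mm between pivots; the lower pivots on the box at y -40, z 50, the upper on the lid 120 mm from its hinge; they join at the knee, where the grip is.
- lid (a joint): Lid angle, rad: 0 propped (board leaning 80 deg above level), 1.396 shut. Board 240 x 220 x 12 mm, inner face through the hinge line, free edge 220 mm from it (317 mm up when open). It shuts forward and down, to -y; shut, its top is at z 112. The locked stay blocks it. Unlocked, it stays where left (0.5 N m friction): push it all the way, e.g. shut fingers on its outer face near the edge.
- stay_knob (a point): Centre of the knee's grip: grey round bar, 18 mm thick, 42 long, level, along box x; 43 mm out from the stay's bar. Locked: box x 175, y 35, z 128. It moves on a 109 mm circle about the lower pivot: lift it up and frontwards at 45 deg. Straight after 10 mm; after 35 mm (grip 15 mm or more higher) well unlocked, and it stays there. Lowering the lid folds it on to the front. A few N move it.
- tumbler: Plain glass tumbler, 66 mm wide at the rim, 95 mm high, upright on the counter about 0.24 m in front (-y) of the box's centre. Origin: centre of its underside. Not to be moved.

How it is judged:
On the way:
1. the stay's knee is lifted past centre: its grip is at least 14 mm higher than when locked (z of stay_knob in the frame of wash_box above 0.1425 m), for 0.2 s.
At the end, for the whole second after the job is handed in: The lid is shut (joint within about 7 degrees of its stop) and at rest, and the tumbler stands upright within 30 mm of where it was (value of joint lid above 1.27 rad and velocity of joint lid between -0.1 and 0.1 rad/s and distance of tumbler from where it was at the start of the episode below 0.03 m and angle between tumbler's own z axis and vertical below 0.2 rad); the robot touches nothing.
It fails at once if the lid is slammed (faster than 3 rad/s) (velocity of joint lid above 3 rad/s).
It fails at once if the tumbler is tipped or shoved more than 30 mm (distance of tumbler from where it was at the start of the episode above 0.03 m or angle between tumbler's own z axis and vertical above 0.35 rad).
It also fails if it takes over 48 s, if anything falls off the work surface, if the arm or the gripper's body presses on something with over 40 N, if the wrist force passes 120 N, or if a joint passes its speed limit or range.

ROBOT

A 7-joint arm with a two-finger parallel gripper is mounted at the origin on the work surface. World frame = base frame: x ahead of the robot, y to its left, z up, the work surface at z = 0. Lengths are in m, angles in rad, forces in N, time in s.
With the tool pointing down it reaches from about 0.35 to 0.9 m from the base axis. Payload 8.1 kg.
Tool frame: the origin (TCP) lies at the centre of the arm's flange, where the gripper is bolted on; the fingertips stand 173 mm ahead of it and the grasp point (between the pads) lies 155 mm ahead of it; z points along the fingers, y is the direction in which the jaws open and shut (so a half turn about z gives the same grasp; the last joint's range is limited). The gripper opens to 85 mm and grips with 20 to 120 N. Pads are 22 mm wide; open, the fingers measure 114 mm over their backs; the gripper's body (76 mm by 85 mm) begins 54 mm behind the grasp point. The pads swing forward as they close: fully open they stand 13 mm farther back than shut.
Start: joints at [-1.418, 0.434, 0.025, 1.573, -0.012, 1.134, -0.075], TCP at [0.158, 0.605, 0.405] pointing down, gripper open.
Joint ranges: [-2.62, 2.62], [-0.44, 2.09], [-1.27, 1.32], [0.08, 2.57], [-1.32, 4.46], [0.12, 2], [-2.74, 2.74]. Speed limits (rad/s): [2.22, 2.22, 3.01, 3.01, 3.14, 3.14, 3.14].

INTERFACE

Orientations are given as a rotation vector (axis times angle).
In Python, from plant import readout, get_image, ticket, spotter gives the robot as it stands.
- The arm moves only by the tool carry_out, never from a script. Its argument "increments" is a list of rows, each a list of 2 entries, a list of its own where there are three numbers: the shift along the tool's x, y, z in cm, then the turn about the tool's z in rad. In form: [[[x, y, z], twist], ...]. A call has 1 to 10 rows; each row is the pose to reach, as a shift and turn from the pose commanded when the call began, along the tool's axes at that moment; what a row does not reach only later rows make up. A row lasts 1/10 s, in which the tool goes at most 50 mm and 8.59 degrees, less where a joint would pass 70% of its speed; a pose out of reach is approached as far as the arm can. A call with a gripper value outside its range is refused whole. "grip" is the opening in per cent of the stroke, from 0 (shut) to 100 (fully open), set as the call begins (left out, the last holds). The fingers move at their own pace and stop on an object; "grip_force" is the grip in N (left out, the last holds). Time passes only in rows, so rows that repeat a pose let the fingers close. It gives the time, the measured TCP pose, the force and the opening at its end, in the units of the state.
- readout.state(): the state, without advancing time (a new reading comes with each control period).
- get_image(name): name is "side" or "top"; returns a dict with "pixels" (480x640x3 uint8, red, green, blue), "depth" (480x640 float32, m along the optical axis (not along the pixel's ray), 0 where there is no reading), "camera_matrix" (3x3 intrinsics, pixels), "R" (3x3) and "t" (3): a world point X has camera coordinates R X + t. Camera axes: x right, y down, z forward; pixel columns grow to the right and rows downward; lengths in m; the calibration is good to about 2 mm. A picture is of the moment at which its call begins.
- ticket.finish_job(): hands the job in, once; it reports no verdict.
Trained networks look in a picture, given as the dict that the camera call returned (one of the last four; its "shot" number tells which), for a name from the list of things; names that differ only in an ending like _2 or _b are one class to them, and where a whole thing is asked for, a point or a joint stands for the part that bears it (a point fixed in the world has none). Each returns a list of dicts, best first, with "confidence" (0 to 1); they miss things now and then, are a little off and sometimes report something else, mostly with a low value. They report only what shows in the picture. A call takes as long as a camera call.
- spotter.recognise(picture, thing): "point" ([x, y, z] in m, in the coordinates of the camera as it stood for that picture, good to about 4 mm: the middle of the surface that is visible of it).
- spotter.masks_of(picture, thing): "mask" (480x640 bool, what is visible of it).
- spotter.place_of(picture, thing): "point" ([x, y, z] in m, in the coordinates of the camera as it stood for that picture, good to about 4 mm: a listed point, or the origin of a listed thing).
The state is a dict: "time": time; "joints": joint angles; "qd": joint speeds; "effort": joint torques, N m; "position": TCP position; "eef_rot": TCP orientation; "contact_force": force on the tool from outside, world axes, zero at the start; "moment": the same for the moment, N m; "width": opening from 0.0 (shut) to 1.0 (fully open).
Only numpy, scipy, OpenCV 4.12 (cv2) and the standard library are available. Lean on these libraries where they do the work, as an engineer would, in place of code of your own. Each camera call takes 0.05 s, during which the arm holds its last target. There are 200 camera calls.

## Working session

There is one attempt and no reset: what is moved stays moved. The work goes in short steps, Python scripts to look and compute and a tool call to move; the robot and the scene stay as the last step left them, time stands still between calls to the robot, and variables do not carry over. Pictures are saved under pics/ and viewed, about 8 in all and at most 12, crops included, and the job is handed in when it is done.

Besides the shell and the picture viewer there is one more tool, called after "Call:" as name(argument=value, ...) on one line, values as JSON. carry_out: Moves the arm, as the interface text tells. Its arguments: {"type":"object","properties":{"increments":{"type":"array"},"grip":{"type":"number"},"grip_force":{"type":"number"}},"required":["increments"]}

```bash
mkdir -p pics; ls; cat > h.py <<'E'
import numpy as np, cv2
from scipy.spatial.transform import Rotation as Ro
from plant import readout, get_image, ticket, spotter
def w(p,pt): return p["R"].T@(np.array(pt)-p["t"])
def cloud(p,m):
    v,u=np.nonzero(m&(p["depth"]>0)); z=p["depth"][v,u]; K=p["camera_matrix"]
    c=np.c_[(u-K[0,2])*z/K[0,0],(v-K[1,2])*z/K[1,1],z]; return (c-p["t"])@p["R"]
def save(p,n): cv2.imwrite("pics/"+n,cv2.cvtColor(p["pixels"],cv2.COLOR_RGB2BGR))
E
python3 - <<'E'
from h import *
np.set_printoptions(precision=4,suppress=True)
for n in ("side","top"):
    p=get_image(n); save(p,n+"0.png"); print(n,"cam at",-p["R"].T@p["t"])
    for th in ("wash_box","stay_knob","tumbler"):
        for d in spotter.place_of(p,th)[:2]: print(th,d["confidence"],w(p,d["point"]))
    for th in ("wash_box","lid"):
        for d in spotter.masks_of(p,th)[:1]:
            c=cloud(p,d["mask"]); print(th,"mask",d["confidence"],len(c),np.percentile(c,[2,50,98],axis=0).tolist())
            np.save(f"{n}_{th}.npy",c)
s=readout.state(); print(s["time"],s["position"],s["eef_rot"],Ro.from_rotvec(s["eef_rot"]).as_matrix())
E
```

```text
pics
side cam at [ 0.1393 -0.4714  0.5336]
wash_box 0.81 [0.4811 0.0692 0.0053]
stay_knob 0.82 [0.6573 0.1143 0.1287]
tumbler 0.63 [ 0.4432 -0.187   0.0018]
wash_box mask 0.76 40715 [[0.3603489538163476, -0.04627099147864818, 0.006607231112018952], [0.47160861675438037, 0.14601859970452924, 0.09974709202900611], [0.6116140715075005, 0.17710998002741998, 0.31490550355164915]]
lid mask 0.81 17825 [[0.3604215799975465, 0.13688879264031306, 0.10882897967171395], [0.4611728481204385, 0.15493891357845704, 0.22859610956609946], [0.5930602822587733, 0.17840130687015962, 0.3174475768590513]]
top cam at [ 0.3718 -0.0125  1.0085]
wash_box 0.62 [0.4852 0.0683 0.0005]
tumbler 0.58 [ 0.4473 -0.182  -0.0017]
lid mask 0.98 2123 [[0.36403715252163654, 0.13572218837188743, 0.11467955232257344], [0.4733211168014491, 0.1457723468195536, 0.3175301351343061], [0.5963070377852379, 0.1750760012048637, 0.32065790401897576]]
0.6 [0.1581 0.6047 0.4047] [0.4008 3.1159 0.0001] [[-0.9674  0.2531  0.    ]
 [ 0.2531  0.9674  0.    ]
 [-0.      0.     -1.    ]]
```

View pics/side0.png

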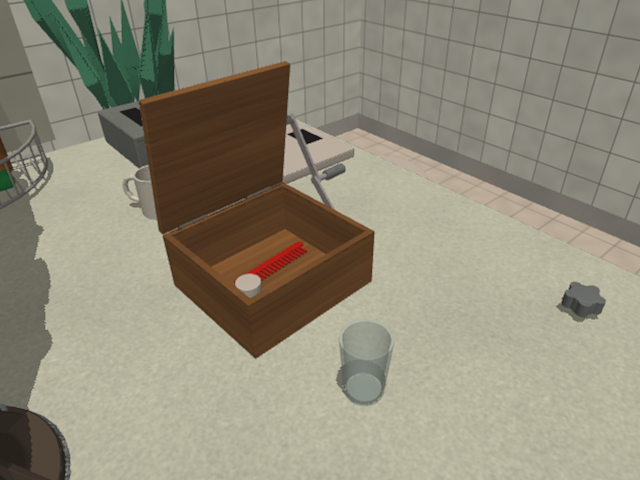

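View pics/top0.png

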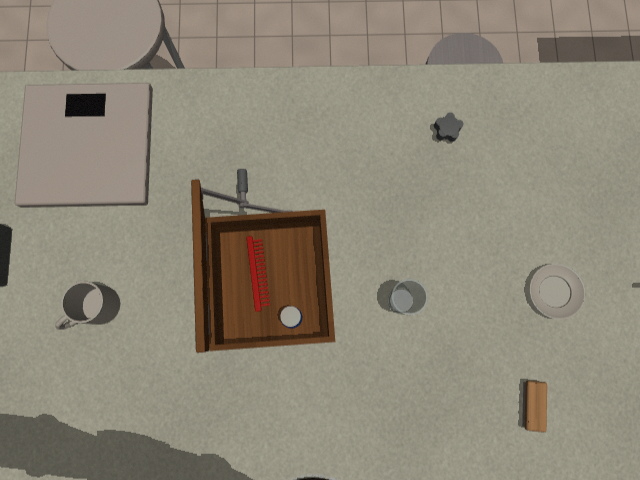

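```bash
python3 - <<'E'
import numpy as np
np.set_printoptions(precision=4,suppress=True)
c=np.load("side_lid.npy")
# yaw from plane
for n in("side_lid",):
    m=(abs(c[:,2]-0.2)<.08)
    A=np.c_[c[m][:,0],c[m][:,2],np.ones(m.sum())]; 
    for _ in range(4):
        s=np.linalg.lstsq(A,c[m][:,1],rcond=None)[0]; r=abs(c[m][:,1]-A@s); 
        k=np.where(m)[0][r<max(np.median(r)*3,.003)]; m=np.zeros(len(c),bool); m[k]=1; A=np.c_[c[m][:,0],c[m][:,2],np.ones(m.sum())]
    print("y = a x + b z + c",s,m.sum(), "yaw",np.degrees(np.arctan(s[0])))
E
```

```text
y = a x + b z + c [ 0.0491 -0.1782  0.1726] 12272 yaw 2.812336925675875
```

Both pictures show the propped lid, with the knee grip at side (333,172) and top (242,180). The tumbler is at side (365,365). The yaw of 2.8° and box origin (0.4835, 0.0695) agree with the measured knob to about 2 mm. I'll go round behind the lid to reach the grip.

```bash
cat >> h.py <<'E'
np.set_printoptions(precision=3,suppress=True)
O=np.array([.4835,.0695]); a=.049; C=np.array([[np.cos(a),-np.sin(a)],[np.sin(a),np.cos(a)]])
def b2w(x,y,z): return np.r_[O+C@[x,y],z]
def rows(wps,step=.045):
    """world TCP waypoints -> rows in tool axes (cm), from present pose"""
    s=readout.state(); R=Ro.from_rotvec(s["eef_rot"]).as_matrix(); p0=p=np.array(s["position"]); out=[]
    for q in wps:
        q=np.array(q); n=max(1,int(np.ceil(np.linalg.norm(q-p)/step)))
        out+=[np.round(R.T@(p+(q-p)*k/n-p0)*100,1).tolist() for k in range(1,n+1)]; p=q
    print("t",s["time"],"pos",p0,"F",s["contact_force"],"w",s["width"],"twist to box",-(np.angle(np.exp(2j*(np.pi/2+a-np.arctan2(R[1,1],R[0,1]))))/2))
    for i,r in enumerate(out): print(i+1,r)
E
python3 -c "
from h import *
rows([(.47,.42,.40),(.62,.28,.345)])"
```

```text
t 0.6 pos [0.158 0.605 0.405] F [0.635 0.332 0.725] w 0.99758738729611 twist to box -0.3048696110000719
1 [-3.9, -1.1, 0.1]
2 [-7.7, -2.2, 0.1]
3 [-11.6, -3.3, 0.2]
4 [-15.5, -4.4, 0.2]
5 [-19.4, -5.5, 0.3]
6 [-23.2, -6.6, 0.3]
7 [-27.1, -7.8, 0.4]
8 [-31.0, -8.9, 0.4]
9 [-34.8, -10.0, 0.5]
10 [-38.5, -11.9, 1.6]
11 [-42.1, -13.9, 2.7]
12 [-45.7, -15.8, 3.8]
13 [-49.3, -17.8, 4.9]
14 [-52.9, -19.7, 6.0]
```

Call:
carry_out(increments=[[[-3.9,-1.1,0.1],-0.05],[[-7.7,-2.2,0.1],-0.1],[[-11.6,-3.3,0.2],-0.15],[[-15.5,-4.4,0.2],-0.2],[[-19.4,-5.5,0.3],-0.25],[[-23.2,-6.6,0.3],-0.305],[[-27.1,-7.8,0.4],-0.305],[[-31,-8.9,0.4],-0.305],[[-34.8,-10,0.5],-0.305],[[-34.8,-10,0.5],-0.305]], grip=60, grip_force=25)

```text
time: 1.6
position: [0.4751, 0.4149, 0.3996]
eef_rot: [-0.063, 3.138, -0.004]
contact_force: [0.5, 0.6, 0.2]
width: 0.602
```

```bash
python3 -c "
from h import *
k=b2w(.181,.035,.0)
rows([(.62,.28,.345),(k[0],.19,.34),(k[0],k[1],.34)])"
```

```text
t 1.6 pos [0.475 0.415 0.4  ] F [0.496 0.648 0.242] w 0.6023017486150924 twist to box -0.009031660314311463
1 [-2.8, -2.8, 1.1]
2 [-5.6, -5.6, 2.2]
3 [-8.4, -8.4, 3.3]
4 [-11.1, -11.2, 4.4]
5 [-13.9, -14.0, 5.5]
6 [-15.2, -17.1, 5.7]
7 [-16.5, -20.2, 5.9]
8 [-17.8, -23.2, 6.1]
9 [-17.7, -27.0, 6.1]
10 [-17.5, -30.9, 6.1]
```

Call:
carry_out(increments=[[[-2.8,-2.8,1.1],0],[[-5.6,-5.6,2.2],0],[[-8.4,-8.4,3.3],0],[[-11.1,-11.2,4.4],0],[[-13.9,-14,5.5],0],[[-15.2,-17.1,5.7],0],[[-16.5,-20.2,5.9],0],[[-17.8,-23.2,6.1],0],[[-17.7,-27,6.1],0],[[-17.5,-30.9,6.1],0]])

```text
time: 2.6
position: [0.6596, 0.1192, 0.3383]
eef_rot: [0.078, -3.14, -0.0]
contact_force: [0.1, -0.9, 0.1]
width: 0.6
```

```bash
python3 -c "
from h import *
k=b2w(.181,.035,.0)
rows([(k[0],k[1],.34),(k[0],k[1],.289)],.03)
p=get_image('side'); save(p,'side1.png')
for d in spotter.place_of(p,'stay_knob')[:1]: print(d['confidence'],w(p,d['point']),k)
"
```

```text
t 2.6 pos [0.66  0.119 0.338] F [ 0.069 -0.946  0.076] w 0.59991879148742 twist to box 0.0009714397631908067
1 [-0.3, -0.6, -0.2]
2 [-0.3, -0.6, 2.4]
3 [-0.3, -0.6, 4.9]
0.76 [0.658 0.113 0.125] [0.663 0.113 0.   ]
```

View pics/side1.png

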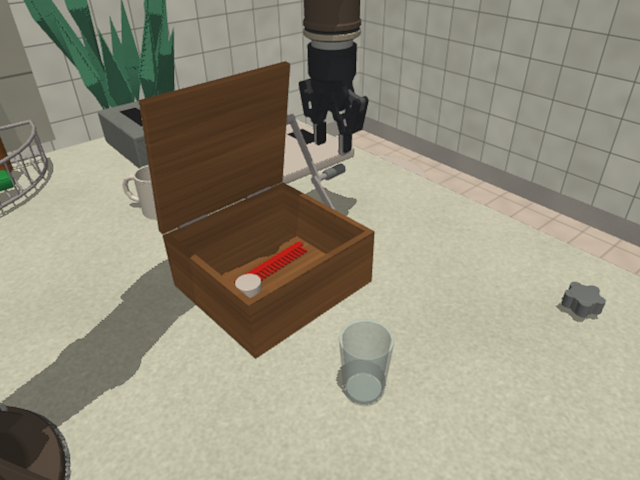

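The fingers straddle the grip at (333,172), and knob (0.658, 0.113) matches. The commanded pose is already centred, because the measured pose lags. I'll descend and close.

Call:
carry_out(increments=[[[0,0,0],0],[[0,0,2],0],[[0,0,4],0],[[0,0,5.1],0],[[0,0,5.1],0],[[0,0,5.1],0]])

```text
time: 3.3
position: [0.6596, 0.1207, 0.2881]
eef_rot: [-0.079, 3.14, 0.001]
contact_force: [0.1, -0.6, 0.4]
width: 0.599
```

Call:
carry_out(increments=[[[0,0,0],0],[[0,0,0],0],[[0,0,0],0],[[0,0,0],0],[[0,0,0],0],[[0,0,0],0]], grip=0)

```text
time: 3.9
position: [0.6603, 0.1137, 0.2896]
eef_rot: [-0.069, 3.139, -0.011]
contact_force: [-3.1, -16.8, 10.4]
width: 0.201
```

Gripped, at 17 mm wide. The arm was 7 mm off in y, so I'm folding that into the arc.

Call:
carry_out(increments=[[[0,-0.6,0],0],[[0,-1.0,-0.3],0],[[0,-1.3,-0.7],0],[[0,-1.7,-1.0],0],[[0,-2.2,-1.2],0],[[0,-2.6,-1.5],0],[[0,-3.0,-1.8],0],[[0,-3.5,-2.0],0],[[0,-3.9,-2.2],0],[[0,-4.2,-2.3],0]])

```text
time: 4.9
position: [0.6618, 0.081, 0.3129]
eef_rot: [-0.082, 3.138, 0.008]
contact_force: [-1.5, 10.8, 9.3]
width: 0.199
```

Call:
carry_out(increments=[[[0,0,0],0],[[0,0,0],0],[[0,0,0],0]])

```text
time: 5.2
position: [0.6619, 0.0808, 0.313]
eef_rot: [-0.081, 3.138, 0.007]
contact_force: [-1.5, 8.3, 10.5]
width: 0.201
```

```bash
python3 -c "
from h import *
p=get_image('side'); save(p,'side2.png')
for d in spotter.place_of(p,'stay_knob')[:1]: print(d['confidence'],w(p,d['point']))
rows([])"
```

```text
0.62 [0.66  0.081 0.148]
t 5.3 pos [0.662 0.081 0.313] F [-1.527  7.597 10.22 ] w 0.19941184093862635 twist to box 0.002832129799968719
```

View pics/side2.png

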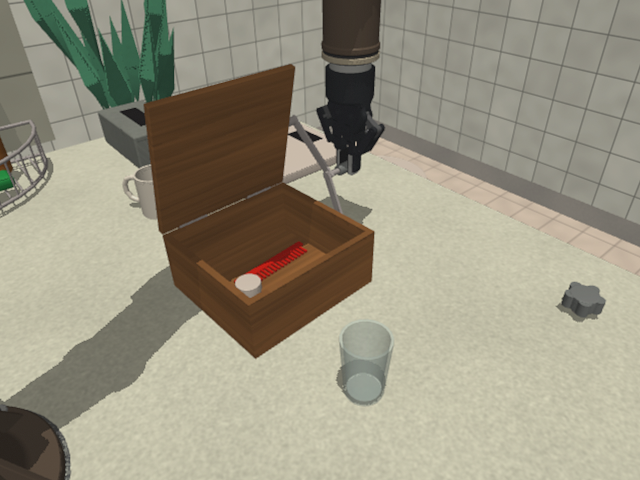

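Knee is 33 mm forward and 20+ mm up, and the lid has dropped slightly, so it's unlocked. I'll release and retreat.

Call:
carry_out(increments=[[[0,0,0],0],[[0,0,0],0],[[0,0,0],0],[[0,0,-1.5],0],[[0,0,-3.5],0],[[0,0,-5.5],0],[[0,0,-5.5],0]], grip=60)

```text
time: 6.0
position: [0.6625, 0.0776, 0.3698]
eef_rot: [-0.076, 3.135, 0.001]
contact_force: [0.5, -0.3, 0.2]
width: 0.601
```

```bash
python3 -c "
from h import *
p=get_image('side')
for d in spotter.place_of(p,'stay_knob')[:1]: print(d['confidence'],w(p,d['point']))
q=b2w(.02,.135,0)[:2]; print(q)
rows([(.58,.03,.42),(.50,.05,.53),(q[0],q[1],.53),(q[0],q[1],.462)],.05)"
```

```text
0.76 [0.659 0.08  0.149]
[0.497 0.205]
t 6.1 pos [0.662 0.078 0.367] F [-0.536 -0.13  -0.806] w 0.5997527833285223 twist to box -0.00017839046457157615
1 [2.8, -1.5, -1.8]
2 [5.6, -2.9, -3.6]
3 [8.4, -4.4, -5.3]
4 [11.0, -3.6, -9.0]
5 [13.6, -2.8, -12.7]
6 [16.3, -2.0, -16.4]
7 [16.1, 1.9, -16.4]
8 [16.0, 5.8, -16.4]
9 [15.9, 9.7, -16.4]
10 [15.8, 13.6, -16.4]
11 [15.8, 13.6, -13.0]
12 [15.8, 13.6, -9.6]
```

The knob stays at z 0.149 (needs more than 0.1425). Next I go over the lid with the fingers shut.

Call:
carry_out(increments=[[[2.8,-1.5,-1.8],0],[[5.6,-2.9,-3.6],0],[[8.4,-4.4,-5.3],0],[[11,-3.6,-9],0],[[13.6,-2.8,-12.7],0],[[16.3,-2,-16.4],0],[[16.3,-2,-16.6],0]], grip=0)

```text
time: 6.8
position: [0.4976, 0.0507, 0.5364]
eef_rot: [-0.08, 3.135, 0.003]
contact_force: [-0.1, -0.6, 0.4]
width: 0.001
```

Call:
carry_out(increments=[[[0,3.9,0],0],[[0,7.8,0],0],[[-0.3,11.7,0],0],[[-0.5,15.6,0],0],[[-0.5,15.6,0],0],[[-0.5,15.6,3.5],0],[[-0.5,15.6,6.9],0],[[-0.5,15.6,6.9],0]])

```text
time: 7.6
position: [0.496, 0.2049, 0.4578]
eef_rot: [0.077, -3.132, 0.007]
contact_force: [0.1, -0.2, 0.3]
width: -0.004
```

```bash
python3 -c "
from h import *
p=get_image('top'); save(p,'top1.png')
for d in spotter.masks_of(p,'lid')[:1]: c=cloud(p,d['mask']); print(np.percentile(c,[2,50,98],axis=0))
# arc from present lid angle; corner lead 15mm in y
r=.185; 
wps=[b2w(.02, .110-r*np.cos(t)+.012*np.sin(t)+.015, .1+r*np.sin(t)+.012*np.cos(t)+.173) for t in np.radians(np.arange(80,-1,-4))]
rows(wps,1)"
```

```text
[[0.365 0.124 0.122]
 [0.474 0.135 0.316]
 [0.595 0.18  0.319]]
t 7.7 pos [0.497 0.206 0.463] F [-0.06  -0.999  0.986] w 0.002040459360115013 twist to box -0.00036488599271811134
1 [0.0, -3.0, 0.5]
2 [0.0, -4.3, 0.7]
3 [0.0, -5.6, 1.0]
4 [0.0, -6.8, 1.4]
5 [0.0, -8.0, 1.8]
6 [0.0, -9.2, 2.4]
7 [0.0, -10.4, 3.0]
8 [0.0, -11.5, 3.7]
9 [0.0, -12.5, 4.4]
10 [0.0, -13.5, 5.3]
11 [0.0, -14.4, 6.2]
12 [0.0, -15.3, 7.1]
13 [0.0, -16.1, 8.2]
14 [0.0, -16.8, 9.2]
15 [0.0, -17.4, 10.4]
16 [0.0, -18.0, 11.5]
17 [0.0, -18.5, 12.7]
18 [0.0, -18.9, 14.0]
19 [0.0, -19.2, 15.2]
20 [-0.0, -19.4, 16.5]
21 [-0.0, -19.5, 17.8]
```

View pics/top1.png

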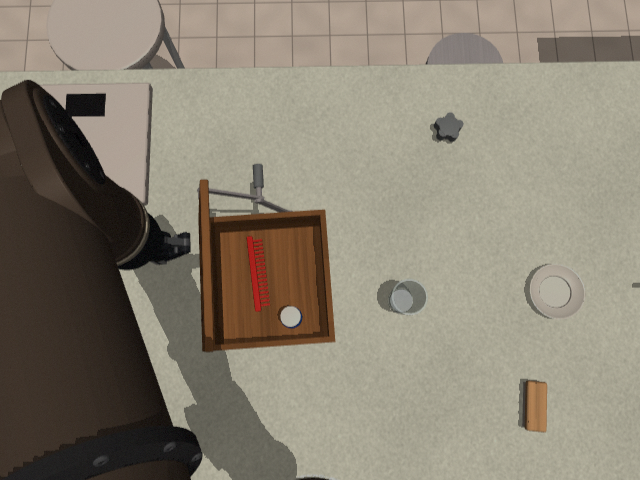

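The fingers at (180,243) are behind the lid edge at (205,265), and the tumbler at (405,297) is unmoved. Now I push round the arc at about 0.7 rad/s.

Call:
carry_out(increments=[[[0,-1.5,0.3],0],[[0,-3,0.5],0],[[0,-4.3,0.7],0],[[0,-5.6,1],0],[[0,-6.8,1.4],0],[[0,-8,1.8],0],[[0,-9.2,2.4],0],[[0,-10.4,3],0],[[0,-11.5,3.7],0],[[0,-12.5,4.4],0]])

```text
time: 8.7
position: [0.5032, 0.0799, 0.4179]
eef_rot: [0.077, -3.14, 0.0]
contact_force: [1.1, -0.1, 1.8]
width: 0.002
```

```bash
python3 -c "
from h import *
p=get_image('side'); save(p,'side3.png')
rows([])"
```

```text
t 8.75 pos [0.503 0.078 0.417] F [ 1.009 -1.683 -1.133] w -0.0030589700909967425 twist to box -0.002108154721677691
```

View pics/side3.png

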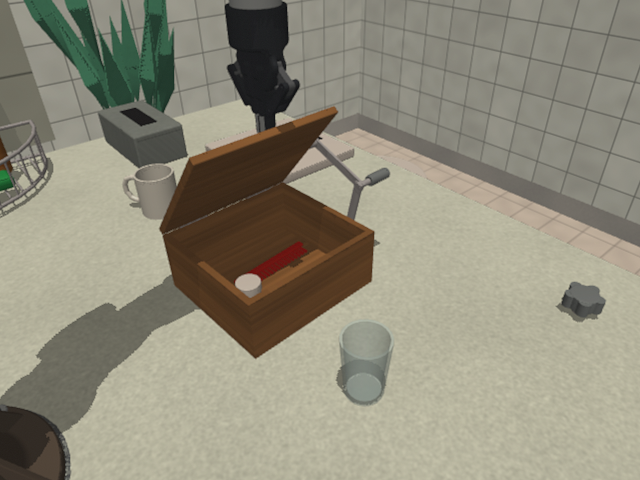

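The lid is coming down and the stay is folding to the front at (375,178). Continuing.

Call:
carry_out(increments=[[[0,-1,0.9],0],[[0,-1.9,1.8],0],[[0,-2.8,2.7],0],[[0,-3.6,3.8],0],[[0,-4.3,4.8],0],[[0,-4.9,6],0],[[0,-5.5,7.1],0],[[0,-6,8.3],0],[[0,-6.4,9.6],0],[[0,-6.7,10.8],0]])

```text
time: 9.75
position: [0.5064, 0.0137, 0.3095]
eef_rot: [0.077, -3.14, 0.0]
contact_force: [0.1, -0.0, 0.5]
width: 0.002
```

Call:
carry_out(increments=[[[0,-0.1,0.7],0],[[0,-0.2,1.4],0],[[0,-0.3,2],0],[[0,-0.3,2.5],0],[[0,-0.3,2.8],0],[[0,-0.3,2.8],0],[[0,-0.3,2.8],0]])

```text
time: 10.45
position: [0.5065, 0.0111, 0.2852]
eef_rot: [-0.077, 3.139, 0.001]
contact_force: [-12.3, -0.6, 35.4]
width: -0.001
```

```bash
python3 -c "
from h import *
p=get_image('side'); save(p,'side4.png')
for d in spotter.masks_of(p,'lid')[:1]: c=cloud(p,d['mask']); print(np.percentile(c,[2,50,98],axis=0))
rows([])"
```

```text
[[ 0.364 -0.045  0.103]
 [ 0.45   0.036  0.112]
 [ 0.595  0.169  0.113]]
t 10.55 pos [0.507 0.011 0.285] F [-11.793  -1.208  35.282] w -0.0003728955542036293 twist to box 9.465485753379355e-05
```

View pics/side4.png

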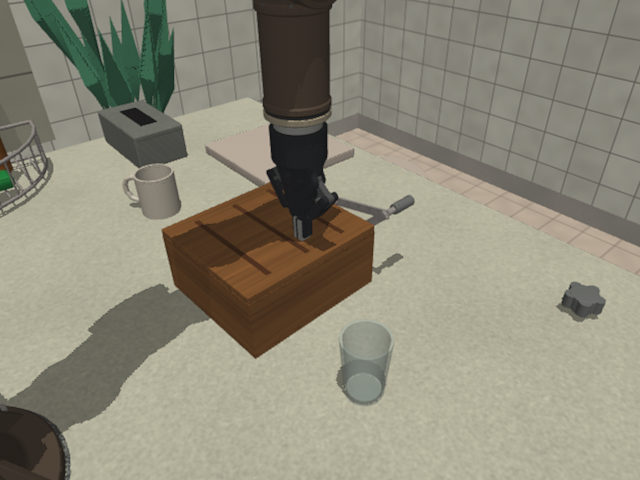

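The lid is shut, with its top at z 0.112, and the fingers rest on it at (303,228). I'll back straight off.

Call:
carry_out(increments=[[[0,0,-1],0],[[0,0,-3],0],[[0,0,-6],0],[[0,0,-10],0],[[0,0,-14],0],[[0,0,-14],0],[[0,0,-14],0],[[0,0,-14],0]])

```text
time: 11.35
position: [0.5063, 0.0113, 0.4217]
eef_rot: [0.077, -3.139, 0.0]
contact_force: [0.1, 0.0, -0.3]
width: -0.0
```

```bash
python3 -c "
from h import *
p=get_image('side')
for d in spotter.masks_of(p,'lid')[:1]: c=cloud(p,d['mask']); print(np.percentile(c,[2,50,98],axis=0))
for d in spotter.place_of(p,'tumbler')[:1]: print('tumbler',w(p,d['point']))
rows([])
z=np.median(c[c[:,1]<0][:,2]); print('front z',z)
if z<.12: ticket.finish_job(); print('handed in')"
```

```text
[[ 0.364 -0.045  0.103]
 [ 0.465  0.047  0.112]
 [ 0.598  0.171  0.114]]
tumbler [ 0.442 -0.187 -0.002]
t 11.5 pos [0.506 0.011 0.422] F [-0.034 -0.606  0.672] w -0.002108237677733666 twist to box 0.00023154454580787132
front z 0.11168126602077352
the job is handed in; nothing more can be done
handed in
```

The box is shut, the tumbler is where it was, and I handed the job in at 11.5 s of the 48 s allowed.

- **Stay:** I gripped the grey grip, lifted it along its arc and let go. It measured z 0.149 after release, against the 0.1425 needed.
- **Lid:** I pushed it down from behind with shut fingers, at roughly 0.7 rad/s on the commanded path. Its front edge measured z 0.112 after I backed off, which matches a fully shut lid.
- **Tumbler:** It measured (0.442, -0.187) at the end and (0.443, -0.187) at the start.
- **Robot at hand-in:** The arm was clear of everything, with contact forces under 1 N.

Two readings were off but needed no redo:
- **Arm position at the grip:** The arm sat about 7 mm off in y when I closed on it, which gave a side load of about 17 N. I corrected for this in the lift.
- **Force on the lid:** The last push onto the shut lid read about 35 N upward, about 37 N in total. That is close to the 40 N limit on arm or gripper-body contact, but it was the fingertips that pressed.

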